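Back a fraction collector off by one notch

TASK

The fraction collector has been clicked one place too far. With a fingertip lift its red ratchet pawl clear of the teeth (thrown over, it stays up), push the wheel backward (clockwise seen from above) by one notch, then tip the pawl down again so that it sits fully in that notch and locks the wheel. Only push with the fingers: leave the vials standing in the wheel and everything else on the bench alone.

Things in the scene. Friction and masses are not known exactly. Their poses are not given: they have to be found in the camera images.
- collector: Fraction collector, fixed to the bench: grey round base 276 mm across, on it a level wheel 254 mm across. Origin on the wheel's upright axis at bench height, z up; its x axis points to the steel post (155 mm out, 310 mm tall) that holds a glass column, whose drip nozzle ends 117 mm above the bench, 66 mm out on the x axis.
- wheel_plate (a point): Centre of the wheel's white top plate (radius 104 mm, 44 mm above the bench); its x axis turns with the wheel and lies on the collector's x axis when wheel reads 0. Ten places for vials on a 66 mm radius at 0, 36, 72.. deg from it, with rims 57 mm above the bench; between them, on a 96 mm radius at 18, 54, 90.. deg, ten black finger pegs.
- finger_peg (a point): Top centre of one of the ten black finger pegs by which the wheel is pushed round: upright, 12 mm thick, from the plate to 92 mm above the bench, all ten alike, 36 deg apart.
- ratchet_ring (a point): Centre of the aluminium ring round the plate (radius 104 to 127 mm), level with its floor 32 mm above the bench. On it stand ten dark steel ratchet teeth, 11 mm high, one every 36 deg: each a ramp with one steep side. With the pawl down the wheel cannot turn back past a steep side; turned forward it clicks over the ramps.
- wheel (a joint): Turn of the wheel, rad: grows counter-clockwise seen from above (forward), falls clockwise (backward). One notch is 0.628; it starts at 0 to 0.05. It takes 1 to 2 N at a peg and stays where left. Seated in the next notch back: -0.63 (steep side) to -0.51 (foot of ramp); let the pawl down at -0.60 to -0.52, as its nose swings in 2 mm wide. Let down on the ramp, it sinks in as the wheel is pushed further back, and stops it.
- pawl (a joint): Tilt of the red ratchet pawl, rad: 0 = nose down in a notch; about 0.2 = nose just over the tooth tops; 1.4 = thrown right over, on its stop. It swings freely on a level pin and is bistable by its own weight: below about 0.45 it falls down into the wheel, above about 0.65 it falls over backward and stays up. Under 1 N at the knob moves it.
- pawl_pivot (a point): Centre of the pawl's level pin, fixed to the base 48 mm above the bench, 132 mm from the wheel's axis, outside the ring. The pin is carried by a steel bracket on the outer side (12 to 22 mm outward of this point, top 60 mm above the bench).
- pawl_knob (a point): Centre of the 18 mm red ball on the pawl's lever. Pawl down: the lever (8 mm thick) stands upright, ball centre 66 mm above the pin. Pawl thrown over: the lever lies back almost level, pointing away from the nose. Pushing the upright lever horizontally away from the nose lifts the pawl.
- pawl_nose (a point): Lower tip of the pawl's nose, 66 mm along the arm from the pin. The red arm is 10 to 12 mm wide and lies over the ring, along the wheel's rim: seen from above, the nose points counter-clockwise from the pin. Pawl thrown over: the arm stands up at about 75 deg, its tip about 112 mm above the bench; pushing the standing arm horizontally toward the side where the nose belongs throws the pawl down again.
- vial0: Open glass vial, 28 mm across, 61 mm tall, blue band, standing loose in a place of the wheel, its underside 44 mm above the bench. Origin at the centre of its underside, z up. It rides with the wheel; not to be taken out.
- vial1: Open glass vial, 28 mm across, 61 mm tall, red band, standing loose in a place of the wheel, its underside 44 mm above the bench. Origin at the centre of its underside, z up. It rides with the wheel; not to be taken out.
- vial2: Open glass vial, 28 mm across, 61 mm tall, yellow band, standing loose in a place of the wheel, its underside 44 mm above the bench. Origin at the centre of its underside, z up. It rides with the wheel; not to be taken out.
- vial3: Open glass vial, 28 mm across, 61 mm tall, green band, standing loose in a place of the wheel, its underside 44 mm above the bench. Origin at the centre of its underside, z up. It rides with the wheel; not to be taken out.
- vial4: Open glass vial, 28 mm across, 61 mm tall, orange band, standing loose in a place of the wheel, its underside 44 mm above the bench. Origin at the centre of its underside, z up. It rides with the wheel; not to be taken out.
- tube_rack: Green rack of small tubes, 70 x 110 x 40 mm; stands loose on the bench, to be left alone. Origin at the centre of its underside.
- foil_jar: Pale jar with a foil cap, 60 mm across, 85 mm tall; stands loose on the bench, to be left alone. Origin at the centre of its underside.
- reagent_bottle: Glass bottle with a blue cap, 68 mm across, 130 mm tall; stands loose on the bench, to be left alone. Origin at the centre of its underside.
- tub: White plastic tub, 100 mm across, 75 mm tall; stands loose on the bench, to be left alone. Origin at the centre of its underside.
- marker: White and blue marker pen lying down, 130 x 13 x 13 mm; stands loose on the bench, to be left alone. Origin at the centre of its underside.
- tip_box: Blue pipette-tip box with a clear lid, 85 x 125 x 71 mm; stands loose on the bench, to be left alone. Origin at the centre of its underside.

How it is judged:
By the outcome, as a careful person would: the job done as asked, in the order asked, and still so for the second after the job is handed in, with the robot touching nothing.
It also fails if it takes over 53 s, if anything falls off the work surface, if the arm or the gripper's body presses on something with over 40 N, if the wrist force passes 120 N, or if a joint passes its speed limit or range.

ROBOT

A 6-joint arm with a two-finger parallel gripper is mounted at the origin on the work surface. World frame = base frame: x ahead of the robot, y to its left, z up, the work surface at z = 0. Lengths are in m, angles in rad, forces in N, time in s.
With the tool pointing down it reaches from about 0.35 to 0.775 m from the base axis. Payload 7.3 kg.
Tool frame: the origin (TCP) lies at the very end of the fingers, on their centre line; the grasp point (between the pads) lies 19 mm behind it; z points along the fingers, y is the direction in which the jaws open and shut (so a half turn about z gives the same grasp; the last joint's range is limited). The gripper opens to 92 mm and grips with 3 to 60 N. Pads are 19 mm wide; open, the fingers measure 130 mm over their backs; the gripper's body (75 mm by 190 mm) begins 47 mm behind the grasp point.
Start: joints at [1.11, 0.342, 1.524, -0, 1.275, -0.146], TCP at [0.163, 0.499, 0.227] pointing down, gripper open.
Joint ranges: [-2.53, 2.53], [-0.77, 2.02], [0.04, 2.7], [-1, 4.14], [0.28, 2.66], [-3.11, 3.11]. Speed limits (rad/s): [2.57, 2.57, 3.14, 3.14, 3.14, 3.14].

INTERFACE

Orientations are given as [roll, pitch, yaw] about the fixed x, y, z axes, in that order (R = Rz(yaw) Ry(pitch) Rx(roll)).
In Python, from cell import robot gives the robot as it stands.
- The arm moves only by the tool apply_moves, never from a script. Its argument "plan" is a list of rows, each an object of numbers: "tx", "ty", "tz": the shift along the tool's x, y, z in m; "yaw": the turn about the tool's z in rad; "grip": the opening, from -1 (shut) to 1 (fully open), so that 0 is half open. In form: [{"tx": .., "ty": .., "tz": .., "yaw": .., "grip": ..}, ...]. A call has 1 to 8 rows; each row is the pose to reach, as a shift and turn from the pose commanded when the call began, along the tool's axes at that moment; what a row does not reach only later rows make up. A row lasts 1/8 s, in which the tool goes at most 62.5 mm and 10.7 degrees, less where a joint would pass 70% of its speed; a pose out of reach is approached as far as the arm can. A call with a gripper value outside its range is refused whole. The fingers move at their own pace and stop on an object; "force" is the grip in N (left out, the last holds). Time passes only in rows, so rows that repeat a pose let the fingers close. It gives the time, the measured TCP pose, the force and the opening at its end, in the units of the state.
- robot.observe(): the state, without advancing time (a new reading comes with each control period).
- robot.read_camera(name): name is "scene" or "side" or "wrist"; returns (picture, depth): 480x640x3 uint8, red, green, blue; 480x640 float32, m along the optical axis (not along the pixel's ray), 0 where there is no reading.
- robot.get_calibration(name): a dict with "camera_matrix" (3x3 intrinsics, pixels), "R" (3x3) and "t" (3): a world point X has camera coordinates R X + t. Camera axes: x right, y down, z forward; pixel columns grow to the right and rows downward; lengths in m; the calibration is good to about 2 mm. A picture is of the moment at which its call begins: read the wrist's pose just before it. get_calibration takes no time and is no camera call; for the wrist camera it gives the pose at the moment of the call.
- robot.hand_in(): hands the job in, once; it reports no verdict.
Trained networks look in the newest picture that a camera, given by its name, has taken for a name from the list of things; names that differ only in an ending like _2 or _b are one class to them, and where a whole thing is asked for, a point or a joint stands for the part that bears it (a point fixed in the world has none). Each returns a list of dicts, best first, with "confidence" (0 to 1); they miss things now and then, are a little off and sometimes report something else, mostly with a low value. They report only what shows in the picture. A call takes as long as a camera call.
- robot.outline_of(label, camera): "region" (480x640 bool, what is visible of it) and "pixel" ([row, column] in pixels, amid what is visible of it).
- robot.tip_of(label, camera): "pixel" ([row, column] in pixels: a listed point, or the origin of a listed thing).
The state is a dict: "time": time; "qpos": joint angles; "qvel": joint speeds; "joint_efforts": joint torques, N m; "tool_pos": TCP position; "tool_rot": TCP orientation; "contact_force": force on the tool from outside, world axes, zero at the start; "torque": the same for the moment, N m; "opening": finger opening in m.
Only numpy, scipy, OpenCV 4.12 (cv2) and the standard library are available. Lean on these libraries where they do the work, as an engineer would, in place of code of your own. Each camera call takes 0.05 s, during which the arm holds its last target.

## Working session

There is one attempt and no reset: what is moved stays moved. The work goes in short steps, Python scripts to look and compute and a tool call to move; the robot and the scene stay as the last step left them, time stands still between calls to the robot, and variables do not carry over. Pictures are saved under pics/ and viewed, and the job is handed in when it is done.

Besides the shell and the picture viewer there is one more tool, called after ">>>" in YAML: its name, and indented under it one key for each argument. apply_moves: Moves the arm, as the interface text tells. Its arguments: {"type":"object","properties":{"plan":{"type":"array","items":{"type":"object","properties":{"tx":{"type":"number"},"ty":{"type":"number"},"tz":{"type":"number"},"yaw":{"type":"number"},"grip":{"type":"number"}}}},"force":{"type":"number"}},"required":["plan"]}

```bash
mkdir -p pics; ls; python3 - <<'E'
from cell import robot
import cv2
s=robot.observe(); print({k:s[k] for k in("time","tool_pos","tool_rot","opening","contact_force")})
for n in("scene","side"):
    p,d=robot.read_camera(n); cv2.imwrite(f"pics/{n}0.png",p[:,:,::-1])
    c=robot.get_calibration(n); print(n,c)
    for l in("collector","pawl_knob","pawl_pivot","pawl_nose","wheel_plate","finger_peg","ratchet_ring"):
        for r in robot.tip_of(l,n)[:12 if l=="finger_peg" else 2]:
            print(l,r["pixel"],round(r["confidence"],2),d[int(min(479,max(0,r["pixel"][0]))),int(min(639,max(0,r["pixel"][1])))])
E
```

```text
pics
{'time': 0.0, 'tool_pos': array([0.16234394, 0.49883831, 0.22603522]), 'tool_rot': array([-3.14004361e+00, -2.36610209e-04,  2.82682470e+00]), 'opening': 0.09159930201461951, 'contact_force': array([-0.09806314,  0.12743201,  0.69764023])}
scene {'camera_matrix': array([[572.45835273,   0.        , 322.86284899],
       [  0.        , 572.45835273, 242.49658012],
       [  0.        ,   0.        ,   1.        ]]), 'R': array([[ 0.84135245,  0.54029437,  0.01442391],
       [ 0.31600407, -0.47008425, -0.82411299],
       [-0.43848316,  0.6979275 , -0.56624176]]), 't': array([-0.47621164, -0.10991008,  1.9229902 ])}
collector [245.0, 299.6] 0.34 1.6111451
pawl_knob [259.5, 312.9] 0.23 1.6080437
pawl_pivot [277.0, 277.2] 0.75 1.5353621
wheel_plate [270.6, 322.0] 0.88 1.5662321
wheel_plate [177.8, 345.3] 0.33 2.1328783
ratchet_ring [272.2, 324.7] 0.72 1.5672334
side {'camera_matrix': array([[595.86742444,   0.        , 322.06416173],
       [  0.        , 595.86742444, 248.46984906],
       [  0.        ,   0.        ,   1.        ]]), 'R': array([[ 0.8608863 , -0.50871078,  0.0093879 ],
       [-0.26536074, -0.46465748, -0.84479412],
       [ 0.43411803,  0.7247805 , -0.53500913]]), 't': array([-0.46968584,  0.24569312,  1.26314677])}
collector [291.5, 359.4] 0.82 1.3421298
collector [330.1, 428.2] 0.45 1.317012
pawl_knob [288.5, 353.6] 0.84 1.2931706
pawl_pivot [314.2, 354.5] 0.66 1.318259
pawl_pivot [217.8, 173.2] 0.64 1.786316
pawl_nose [311.1, 378.2] 0.61 1.3569983
wheel_plate [279.7, 357.7] 0.96 1.4400177
finger_peg [270.5, 319.6] 0.82 1.495319
finger_peg [409.4, 463.0] 0.35 1.0902095
finger_peg [333.1, 429.5] 0.28 1.3202938
ratchet_ring [285.4, 357.0] 0.7 1.3768116
ratchet_ring [270.8, 381.6] 0.57 1.459646
```

View pics/scene0.png

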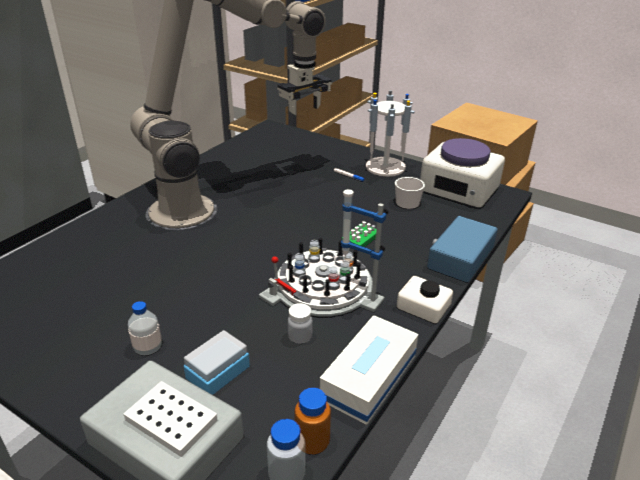

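View pics/side0.png

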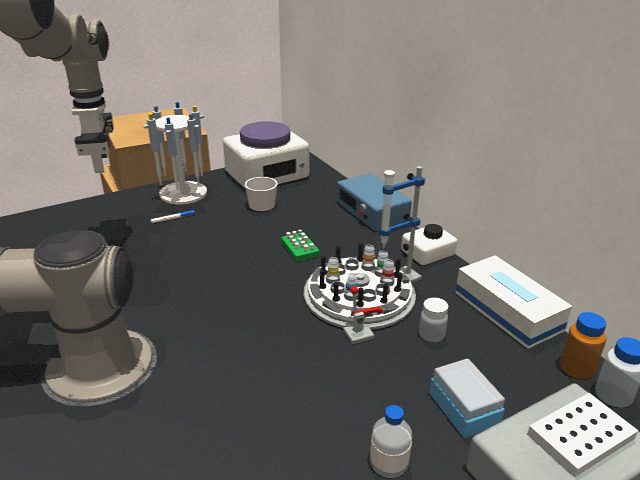

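```bash
cat > h.py <<'E'
from cell import robot
import numpy as np, cv2
np.set_printoptions(precision=4,suppress=True)
def P(c,uv,d):
    K=c["camera_matrix"];u,v=uv
    x=np.array([(u-K[0,2])/K[0,0]*d,(v-K[1,2])/K[1,1]*d,d]); return c["R"].T@(x-c["t"])
def Z(c,uv,z):
    o=-c["R"].T@c["t"]; p=P(c,uv,1.0); r=p-o; return o+r*(z-o[2])/r[2]
def pr(c,X):
    x=c["R"]@np.asarray(X,float)+c["t"]; K=c["camera_matrix"]; return K[:2,:2]@(x[:2]/x[2])+K[:2,2]
def cloud(c,d):
    K=c["camera_matrix"]; v,u=np.mgrid[:480,:640]
    x=np.stack([(u-K[0,2])/K[0,0]*d,(v-K[1,2])/K[1,1]*d,d],-1); return (x-c["t"])@c["R"]
E
python3 - <<'E'
from h import *
p,d=robot.read_camera("side"); c=robot.get_calibration("side")
print(Z(c,(357.7,279.7),.044),P(c,(353.6,288.5),1.2931706),Z(c,(354.5,314.2),.048),Z(c,(378.2,311.1),.035))
p2,d2=robot.read_camera("scene"); c2=robot.get_calibration("scene")
print(Z(c2,(322,270.6),.044),Z(c2,(277.2,277),.048))
cv2.imwrite("pics/sidez.png",cv2.resize(p[190:400,230:500],None,fx=2.9,fy=2.8,interpolation=cv2.INTER_CUBIC)[:,:,::-1])
cv2.imwrite("pics/scenez.png",cv2.resize(p2[170:330,220:420],None,fx=4,fy=3.7,interpolation=cv2.INTER_CUBIC)[:,:,::-1])
E
```

```text
[ 0.6089 -0.0634  0.044 ] [ 0.5184 -0.1782  0.1232] [ 0.5255 -0.1762  0.048 ] [ 0.5883 -0.1805  0.035 ]
[ 0.6065 -0.0687  0.044 ] [ 0.5239 -0.1647  0.048 ]
```

View pics/sidez.png

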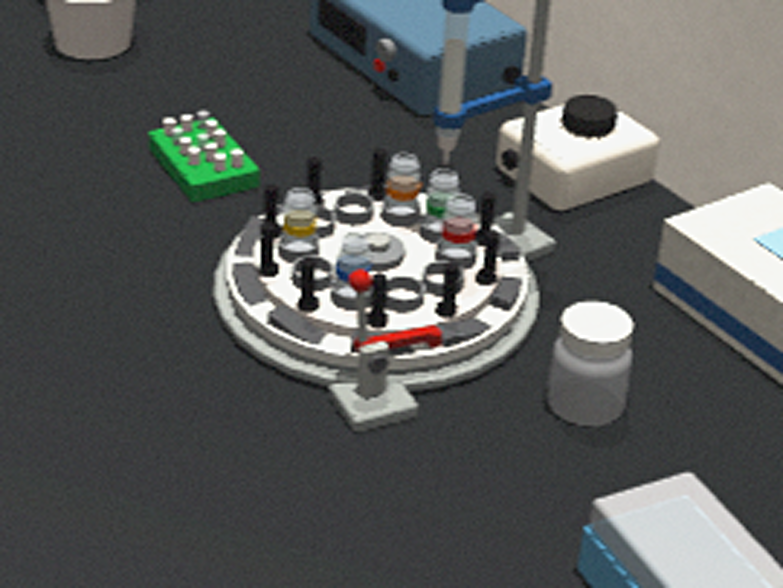

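View pics/scenez.png

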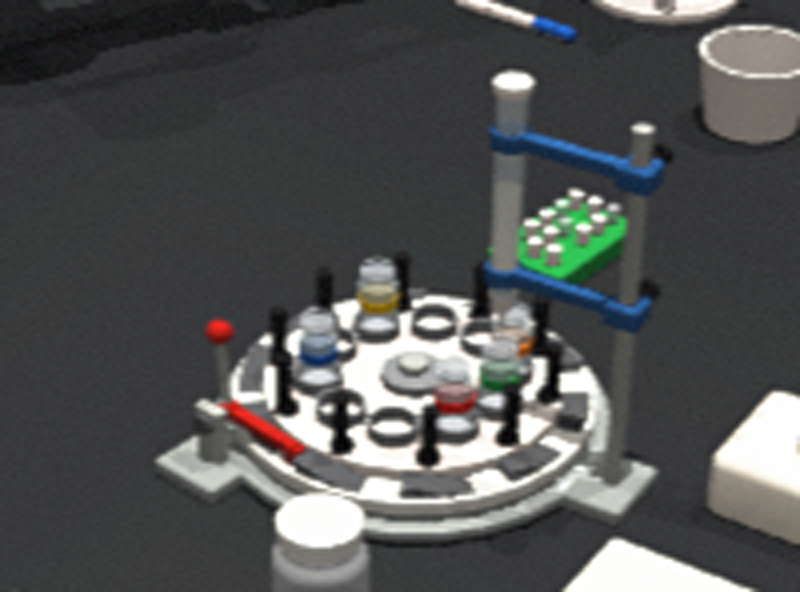

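The scene view shows the collector around (320,280), with the pawl in front of it at (277,277) and the knob at (275,260). In the side view the pivot is near (355,314). The pawl is down, with the nose toward +x. Next I'll fix the geometry and bring the wrist camera over.

```bash
python3 - <<'E'
from h import *
for n in("scene","side"):
    p,d=robot.read_camera(n); c=robot.get_calibration(n); X=cloud(c,d); ok=d>0
    hsv=cv2.cvtColor(p,cv2.COLOR_RGB2HSV)
    near=ok&(np.hypot(X[...,0]-.607,X[...,1]+.066)<.2)
    red=near&((hsv[...,0]<6)|(hsv[...,0]>174))&(hsv[...,1]>170)&(hsv[...,2]>90)
    for lo,hi in((.03,.075),(.1,.13)):
        m=red&(X[...,2]>lo)&(X[...,2]<hi); q=X[m]; print(n,lo,len(q),q.mean(0) if len(q) else 0,q.min(0) if len(q) else 0,q.max(0) if len(q) else 0)
    post=near&(X[...,2]>.2); q=X[post]; print("hi",len(q), np.median(q,0)); 
    post=near&(X[...,2]>.125)&(X[...,2]<.31)
    q=X[post]; 
    far=q[np.hypot(q[:,0]-.607,q[:,1]+.066)>.13]; print("post",np.median(far,0),len(far))
    # white plate
    pl=near&(abs(X[...,2]-.044)<.004)&(hsv[...,1]<40)&(hsv[...,2]>150); q=X[pl]
    (cx,cy),r=cv2.minEnclosingCircle(q[:,:2].astype(np.float32)); print("plate",cx,cy,r,len(q))
    for l in("pawl_knob","foil_jar","tip_box","tube_rack","reagent_bottle","tub","marker"):
        for o in robot.outline_of(l,n)[:1]:
            q=X[o["region"]&ok]; print(l,round(o["confidence"],2),np.median(q,0))
E
```

```text
scene 0.03 86 [ 0.5749 -0.1761  0.0507] [ 0.5287 -0.1923  0.0405] [ 0.6788 -0.1071  0.074 ]
scene 0.1 25 [ 0.527  -0.1772  0.1179] [ 0.5178 -0.182   0.1113] [ 0.5347 -0.1676  0.1245]
hi 757 [ 0.705  -0.0737  0.2757]
post [ 0.7677 -0.0717  0.2283] 533
plate 0.6148514747619629 -0.08303387463092804 0.1146581694483757 799
pawl_knob 0.64 [ 0.5335 -0.1797  0.0508]
foil_jar 0.89 [ 0.6845 -0.2919  0.0572]
tip_box 0.65 [ 0.6043 -0.4975  0.0657]
tube_rack 0.88 [0.5995 0.1815 0.0217]
reagent_bottle 0.86 [ 0.4017 -0.5242  0.0717]
tub 0.93 [0.6121 0.4545 0.0492]
marker 0.59 [0.3455 0.5236 0.0086]
side 0.03 97 [ 0.5778 -0.1711  0.0544] [ 0.5214 -0.1922  0.0419] [ 0.673  -0.1049  0.075 ]
side 0.1 36 [ 0.5198 -0.1774  0.1198] [ 0.5142 -0.1862  0.1124] [ 0.5294 -0.1696  0.1252]
hi 883 [ 0.6865 -0.073   0.2758]
post [ 0.7609 -0.0707  0.2249] 571
plate 0.6085513830184937 -0.07353678345680237 0.12181221693754196 946
pawl_knob 0.55 [ 0.5356 -0.1795  0.0536]
foil_jar 0.7 [ 0.6584 -0.2902  0.0572]
tip_box 0.72 [ 0.562  -0.5006  0.0684]
tube_rack 0.78 [0.5754 0.1664 0.023 ]
reagent_bottle 0.83 [ 0.368  -0.5268  0.0807]
tub 0.58 [0.6027 0.4521 0.0523]
marker 0.55 [0.332  0.5251 0.0097]
```

>>> apply_moves:
  plan:
    - {"tx": -0.06, "ty": 0, "tz": -0.02}
    - {"tx": -0.12, "ty": -0.03, "tz": -0.04}
    - {"tx": -0.17, "ty": -0.06, "tz": -0.06}
    - {"tx": -0.22, "ty": -0.1, "tz": -0.08}
    - {"tx": -0.27, "ty": -0.14, "tz": -0.1}
    - {"tx": -0.32, "ty": -0.18, "tz": -0.11}
    - {"tx": -0.36, "ty": -0.22, "tz": -0.12}
    - {"tx": -0.39, "ty": -0.27, "tz": -0.12}

```text
schema error: expected keys tx, ty, tz, yaw, grip
```

>>> apply_moves:
  plan:
    - {"tx": -0.06, "ty": 0, "tz": -0.02, "yaw": 0, "grip": -1}
    - {"tx": -0.12, "ty": -0.03, "tz": -0.04, "yaw": 0, "grip": -1}
    - {"tx": -0.17, "ty": -0.06, "tz": -0.06, "yaw": 0, "grip": -1}
    - {"tx": -0.22, "ty": -0.1, "tz": -0.08, "yaw": 0, "grip": -1}
    - {"tx": -0.27, "ty": -0.14, "tz": -0.1, "yaw": 0, "grip": -1}
    - {"tx": -0.32, "ty": -0.18, "tz": -0.11, "yaw": 0, "grip": -1}
    - {"tx": -0.36, "ty": -0.22, "tz": -0.12, "yaw": 0, "grip": -1}
    - {"tx": -0.39, "ty": -0.27, "tz": -0.12, "yaw": 0, "grip": -1}

```text
time: 2.7
tool_pos: [0.4486, 0.1282, 0.347]
tool_rot: [3.141, 0.002, 2.827]
contact_force: [0.7, 0.1, -0.8]
opening: 0.0164
```

```bash
python3 - <<'E'
from h import *
s=robot.observe(); print(s["time"],s["qpos"],s["tool_pos"],s["tool_rot"],s["opening"])
c=robot.get_calibration("wrist"); print(c["R"],-c["R"].T@c["t"])
E
```

```text
2.7 [ 0.1138  0.1619  1.4375  0.0001  1.5404 -1.1423] [0.4486 0.1282 0.347 ] [3.1408 0.0015 2.8269] 0.016421500505057522
[[ 0.3095  0.9509  0.0017]
 [ 0.9198 -0.2999  0.2529]
 [ 0.241  -0.0767 -0.9675]] [0.3835 0.1508 0.5064]
```

>>> apply_moves:
  plan:
    - {"tx": -0.02, "ty": -0.03, "tz": 0, "yaw": -0.15, "grip": -1}
    - {"tx": -0.04, "ty": -0.06, "tz": 0, "yaw": -0.31, "grip": -1}
    - {"tx": -0.06, "ty": -0.09, "tz": 0, "yaw": -0.47, "grip": -1}
    - {"tx": -0.08, "ty": -0.12, "tz": 0, "yaw": -0.63, "grip": -1}
    - {"tx": -0.11, "ty": -0.15, "tz": 0, "yaw": -0.79, "grip": -1}
    - {"tx": -0.13, "ty": -0.18, "tz": 0, "yaw": -0.95, "grip": -1}
    - {"tx": -0.15, "ty": -0.22, "tz": 0, "yaw": -1.1, "grip": -1}
    - {"tx": -0.175, "ty": -0.248, "tz": 0, "yaw": -1.22, "grip": -1}

```text
time: 3.7
tool_pos: [0.537, -0.1616, 0.3466]
tool_rot: [-3.141, -0.0, -2.233]
contact_force: [0.8, 0.4, -0.4]
opening: 0.0002
```

```bash
python3 - <<'E'
from h import *
s=robot.observe(); print(s["time"],s["qpos"],s["tool_pos"],s["tool_rot"],s["opening"])
c=robot.get_calibration("wrist")
p,d=robot.read_camera("wrist"); cv2.imwrite("pics/w1.png",p[:,:,::-1]); np.savez("w1.npz",p=p,d=d,**c)
for l,z in (("pawl_knob",.114),("pawl_pivot",.048),("pawl_nose",.034),("wheel_plate",.044),("finger_peg",.092)):
    for r in robot.tip_of(l,"wrist")[:10 if l=="finger_peg" else 2]:
        u=r["pixel"][::-1]; print(l,u,round(r["confidence"],2),Z(c,u,z))
E
```

```text
3.7 [-0.429   0.352   1.1844 -0.0001  1.605  -2.9084] [ 0.537  -0.1616  0.3466] [-3.1414 -0.     -2.2329] 0.00019534231890181236
pawl_knob [318.0, 194.0] 0.94 [ 0.523  -0.1708  0.114 ]
pawl_pivot [311.5, 186.2] 0.94 [ 0.5282 -0.1762  0.048 ]
pawl_pivot [390.5, 276.3] 0.53 [ 0.5189 -0.0196  0.048 ]
pawl_nose [270.9, 209.8] 0.7 [ 0.5892 -0.1834  0.034 ]
wheel_plate [313.6, 285.1] 0.68 [ 0.6072 -0.0708  0.044 ]
finger_peg [389.9, 271.9] 0.81 [ 0.514  -0.0431  0.092 ]
```

View pics/w1.png

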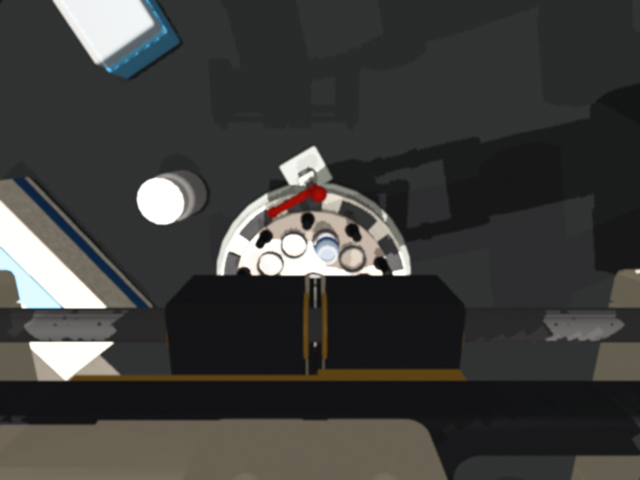

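```bash
python3 - <<'E'
from h import *
f=np.load("w1.npz"); p,d=f["p"],f["d"]; c={k:f[k] for k in("camera_matrix","R","t")}
X=cloud(c,d); hsv=cv2.cvtColor(p,cv2.COLOR_RGB2HSV)
red=((hsv[...,0]<8)|(hsv[...,0]>172))&(hsv[...,1]>150)&(hsv[...,2]>60)&(d>0)
red[:170]=0; red[270:]=0
q=X[red]; arm=q[(q[:,2]<.075)]; kn=q[q[:,2]>.1]
print(len(arm),len(kn),kn.mean(0),kn.max(0),kn.min(0))
m=arm[:,:2].mean(0); u,s,v=np.linalg.svd(arm[:,:2]-m); print(m,v[0],v,((arm[:,:2]-m)@v.T).min(0),((arm[:,:2]-m)@v.T).max(0))
# ring outer circle: fit on height 0.032-.045 light pixels
C=np.array([.608,-.069])
R=np.hypot(X[...,0]-C[0],X[...,1]-C[1])
ok=(d>0)&(R<.16)
g=ok.copy(); g[272:]=0
pl=g&(hsv[...,1]<60)&(hsv[...,2]>140)&(abs(X[...,2]-.035)<.012)
from scipy.optimize import least_squares
# pegs: dark & z ~.092
pg=(g&(hsv[...,2]<70)&(X[...,2]>.08)&(X[...,2]<.1)).astype(np.uint8)
n,l,st,ce=cv2.connectedComponentsWithStats(pg)
for i in range(1,n):
    if st[i,4]>12:
        print("peg",st[i,4],ce[i],Z(c,ce[i],.092), np.median(X[l==i],0))
cv2.imwrite("pics/w1z.png",cv2.resize(p[140:280,205:420],None,fx=3.7,fy=4,interpolation=cv2.INTER_CUBIC)[:,:,::-1])
E
```

```text
400 204 [ 0.5227 -0.1721  0.1219] [ 0.531  -0.164   0.1256] [ 0.5144 -0.1797  0.1141]
[ 0.5606 -0.1771] [ 0.993 -0.118] [[ 0.993 -0.118]
 [ 0.118  0.993]] [-0.0381 -0.0055] [0.0335 0.0077]
peg 77 [306.5714 223.4416] [ 0.5555 -0.1498  0.092 ] [ 0.5555 -0.1499  0.093 ]
peg 75 [355.4933 235.32  ] [ 0.5197 -0.1041  0.092 ] [ 0.5198 -0.1044  0.0934]
peg 62 [260.5323 242.1452] [ 0.6113 -0.1653  0.092 ] [ 0.6111 -0.1652  0.093 ]
peg 39 [385.9744 269.1795] [ 0.5157 -0.0488  0.092 ] [ 0.5157 -0.0475  0.0873]
```

View pics/w1z.png

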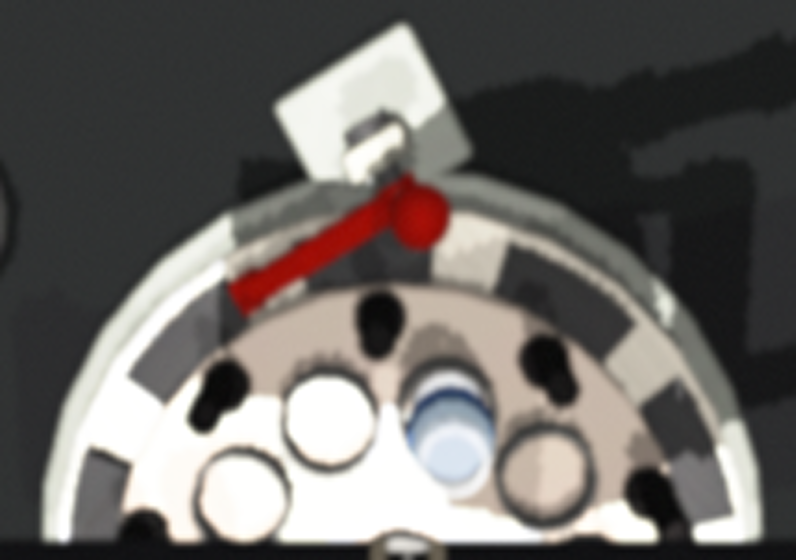

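>>> apply_moves:
  plan:
    - {"tx": 0.006, "ty": -0.012, "tz": 0.04, "yaw": 0, "grip": -1}
    - {"tx": 0.012, "ty": -0.024, "tz": 0.09, "yaw": 0, "grip": -1}
    - {"tx": 0.017, "ty": -0.034, "tz": 0.14, "yaw": 0, "grip": -1}
    - {"tx": 0.017, "ty": -0.034, "tz": 0.19, "yaw": 0, "grip": -1}
    - {"tx": 0.017, "ty": -0.034, "tz": 0.22, "yaw": 0, "grip": -1}
    - {"tx": 0.017, "ty": -0.034, "tz": 0.22, "yaw": 0, "grip": -1}

```text
time: 4.75
tool_pos: [0.552, -0.1925, 0.1247]
tool_rot: [3.137, -0.001, -2.236]
contact_force: [-0.1, 0.9, -0.8]
opening: 0.0003
```

```bash
cat > snap.py <<'E'
from h import *
import sys
t=sys.argv[1]
for n in("scene","side"):
    p,d=robot.read_camera(n)
    a=p[170:330,220:420] if n=="scene" else p[200:360,280:480]
    cv2.imwrite(f"pics/{n}{t}.png",a[:,:,::-1])
    if n=="scene": A=a
    else: B=a
im=np.hstack([A,B]); cv2.imwrite(f"pics/b{t}.png",cv2.resize(im,None,fx=2,fy=2,interpolation=cv2.INTER_CUBIC)[:,:,::-1])
s=robot.observe(); print(s["time"],s["tool_pos"],s["tool_rot"],s["contact_force"])
E
python3 snap.py 2
```

```text
4.85 [ 0.554  -0.1938  0.1279] [-3.1397  0.0005 -2.2357] [ 0.5596 -0.0624  0.1064]
```

View pics/b2.png

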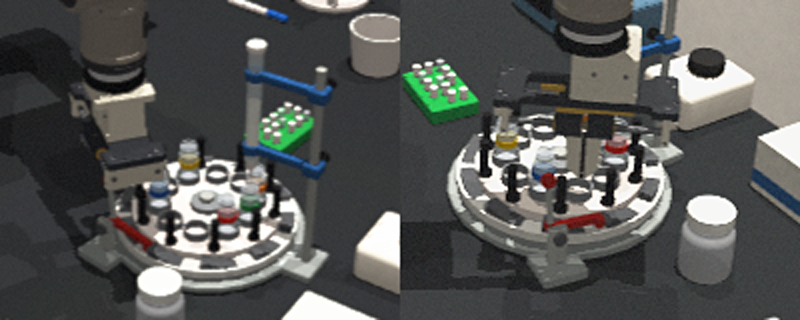

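>>> apply_moves:
  plan:
    - {"tx": 0, "ty": 0, "tz": 0.03, "yaw": 0, "grip": -1}
    - {"tx": 0, "ty": 0, "tz": 0.041, "yaw": 0, "grip": -1}
    - {"tx": 0.005, "ty": 0.008, "tz": 0.041, "yaw": 0, "grip": -1}
    - {"tx": 0.009, "ty": 0.015, "tz": 0.041, "yaw": 0, "grip": -1}
    - {"tx": 0.013, "ty": 0.022, "tz": 0.041, "yaw": 0, "grip": -1}
    - {"tx": 0.017, "ty": 0.029, "tz": 0.041, "yaw": 0, "grip": -1}
    - {"tx": 0.017, "ty": 0.029, "tz": 0.041, "yaw": 0, "grip": -1}

```text
time: 5.72
tool_pos: [0.5194, -0.1897, 0.0857]
tool_rot: [3.141, 0.0, -2.237]
contact_force: [-0.2, -0.5, -0.4]
opening: 0.0005
```

```bash
python3 snap.py 3
```

```text
5.825 [ 0.5201 -0.1898  0.0856] [-3.1411  0.0002 -2.2365] [ 0.3258 -1.0065  0.6255]
```

View pics/b3.png

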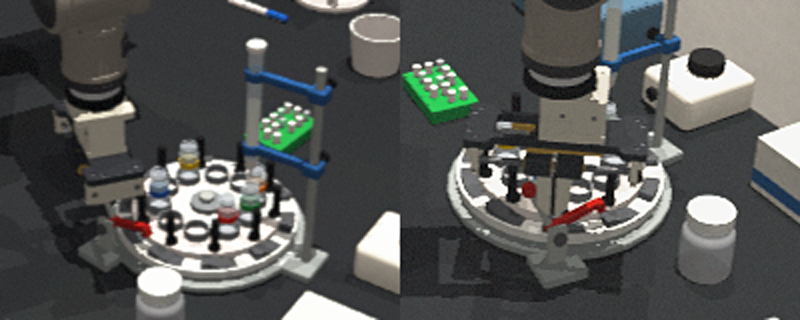

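>>> apply_moves:
  plan:
    - {"tx": 0.004, "ty": 0.007, "tz": 0, "yaw": 0, "grip": -1}
    - {"tx": 0.008, "ty": 0.013, "tz": 0, "yaw": 0, "grip": -1}
    - {"tx": 0.012, "ty": 0.02, "tz": 0, "yaw": 0, "grip": -1}
    - {"tx": 0.016, "ty": 0.026, "tz": 0, "yaw": 0, "grip": -1}
    - {"tx": 0.019, "ty": 0.032, "tz": 0, "yaw": 0, "grip": -1}
    - {"tx": 0.022, "ty": 0.037, "tz": 0, "yaw": 0, "grip": -1}
    - {"tx": 0.022, "ty": 0.037, "tz": -0.03, "yaw": 0, "grip": -1}
    - {"tx": 0.022, "ty": 0.037, "tz": -0.07, "yaw": 0, "grip": -1}

```text
time: 6.82
tool_pos: [0.4765, -0.1839, 0.1555]
tool_rot: [3.139, -0.0, -2.237]
contact_force: [1.1, 0.3, 0.3]
opening: 0.0006
```

```bash
python3 snap.py 4
```

```text
6.925 [ 0.4793 -0.1854  0.1594] [-3.1336  0.0013 -2.2362] [ 0.2411 -0.1858 -0.4888]
```

View pics/b4.png

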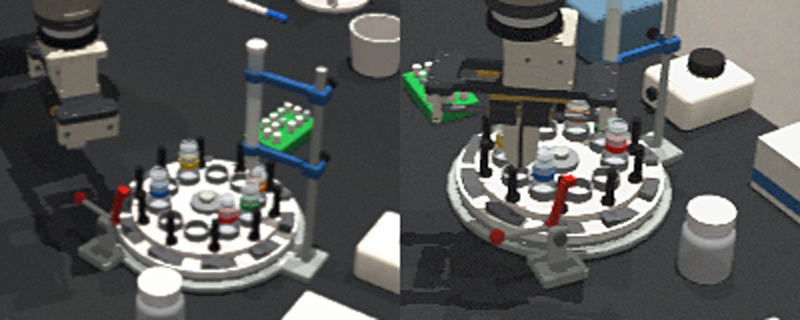

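The pawl is thrown over: the knob lies back and the arm stands up. Before pushing the wheel I'll refine the peg circle.

```bash
cat > pegs.py <<'E'
from h import *
from scipy.optimize import least_squares
def pegs(n,C=(.609,-.069)):
    p,d=robot.read_camera(n); c=robot.get_calibration(n); X=cloud(c,d)
    v=cv2.cvtColor(p,cv2.COLOR_RGB2HSV)[...,2]
    R=np.hypot(X[...,0]-C[0],X[...,1]-C[1])
    m=((d>0)&(v<75)&(abs(R-.096)<.014)&(X[...,2]>.07)&(X[...,2]<.1)).astype(np.uint8)
    k,l,st,ce=cv2.connectedComponentsWithStats(m); out=[]
    vd=c["R"][2,:2]/np.linalg.norm(c["R"][2,:2])
    for i in range(1,k):
        if st[i,4]>6:
            q=X[l==i]; out.append(np.r_[np.median(q[:,:2],0)+ .005*vd,q[:,2].max(),st[i,4]])
    return np.array(out)
if __name__=="__main__":
    for n in("scene","side"):
        q=pegs(n); print(n); print(q)
        def f(x):
            a=np.arctan2(q[:,1]-x[1],q[:,0]-x[0])-x[2]; k=np.round(a/(np.pi/5)-.5)+.5
            t=x[2]+k*np.pi/5
            return np.r_[q[:,0]-x[0]-.096*np.cos(t),q[:,1]-x[1]-.096*np.sin(t)]
        r=least_squares(f,[.609,-.069,.04],loss="soft_l1",f_scale=.002); print(r.x,np.degrees(r.x[2]),np.abs(r.fun).max())
E
python3 pegs.py; python3 - <<'E'
from h import *
s=robot.observe();print(s["time"])
E
```

```text
scene
[[ 0.5517  0.0051  0.0933 26.    ]
 [ 0.6043  0.0226  0.0925 24.    ]
 [ 0.5185 -0.0449  0.0949 33.    ]
 [ 0.6637  0.0095  0.0917 28.    ]
 [ 0.5207 -0.1046  0.0946 31.    ]
 [ 0.7008 -0.0375  0.0958 29.    ]
 [ 0.5592 -0.1514  0.0936 29.    ]
 [ 0.7036 -0.0965  0.0933 29.    ]
 [ 0.6161 -0.168   0.0936 32.    ]
 [ 0.671  -0.1468  0.0942 29.    ]]
[ 0.611  -0.0712  0.0466] 2.6717735708213817 0.00227460428945319
side
[[ 0.5485  0.0053  0.0924 23.    ]
 [ 0.7023 -0.0961  0.0938 45.    ]
 [ 0.5177 -0.0456  0.0947 40.    ]
 [ 0.6696 -0.1456  0.0974 39.    ]
 [ 0.5185 -0.1048  0.0915 33.    ]
 [ 0.6142 -0.1666  0.0948 48.    ]]
[ 0.6094 -0.0706  0.0478] 2.740371955152684 0.0011133168038740954
7.025
```

>>> apply_moves:
  plan:
    - {"tx": -0.03, "ty": -0.03, "tz": 0, "yaw": 0, "grip": -1}
    - {"tx": -0.06, "ty": -0.055, "tz": 0, "yaw": 0, "grip": -1}
    - {"tx": -0.0785, "ty": -0.0725, "tz": 0, "yaw": 0, "grip": -1}
    - {"tx": -0.0785, "ty": -0.0725, "tz": 0.02, "yaw": 0, "grip": -1}
    - {"tx": -0.0785, "ty": -0.0725, "tz": 0.045, "yaw": 0, "grip": -1}
    - {"tx": -0.0785, "ty": -0.0725, "tz": 0.045, "yaw": 0, "grip": -1}

```text
time: 7.78
tool_pos: [0.5807, -0.1663, 0.107]
tool_rot: [3.135, -0.002, -2.236]
contact_force: [0.0, 0.1, 0.2]
opening: 0.0002
```

```bash
python3 snap.py 5
```

```text
7.875 [ 0.5825 -0.1672  0.11  ] [ 3.1403 -0.0002 -2.2365] [ 0.2636 -0.6074  0.4246]
```

View pics/b5.png

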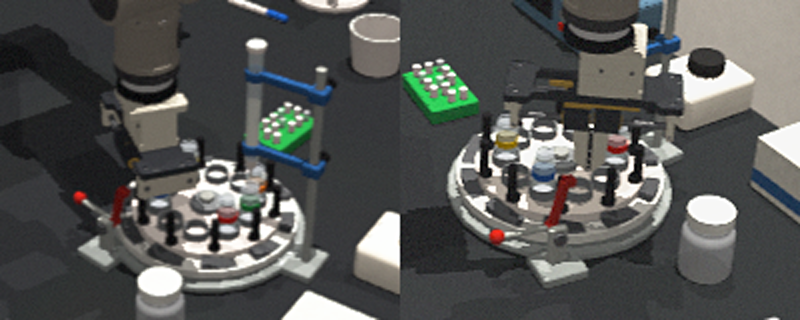

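```bash
cat > arc.py <<'E'
from h import *
def arc(F0,yaw0,phis,C=(.6095,-.070),half=.025,off=-.003,yl=None):
    ex=np.array([np.cos(yaw0),np.sin(yaw0)]); ey=np.array([np.sin(yaw0),-np.cos(yaw0)])
    for ph in phis:
        a=np.radians(ph); r=np.array([np.cos(a),np.sin(a)]); t=np.array([np.sin(a),-np.cos(a)])
        F=np.array(C)+.096*r-half*t+off*r
        y=a  # tool x = r  -> yaw=a
        D=F-F0; print(ph,"tx %.4f ty %.4f yaw %.3f"%(D@ex,D@ey,-(y-yaw0)))
if __name__=="__main__":
    s=robot.observe(); print(s["tool_pos"],s["time"])
    arc(np.array([.5825,-.1672]),-2.2365,[-123.3,-126,-129,-132,-135,-138,-141,-144,-147,-150,-152,-154,-156,-156.7])
E
python3 arc.py
```

```text
[ 0.5825 -0.1672  0.11  ] 7.875
-123.3 tx -0.0026 ty 0.0060 yaw -0.085
-126 tx -0.0011 ty 0.0103 yaw -0.037
-129 tx 0.0002 ty 0.0152 yaw 0.015
-132 tx 0.0013 ty 0.0201 yaw 0.067
-135 tx 0.0022 ty 0.0251 yaw 0.120
-138 tx 0.0028 ty 0.0301 yaw 0.172
-141 tx 0.0031 ty 0.0351 yaw 0.224
-144 tx 0.0032 ty 0.0402 yaw 0.277
-147 tx 0.0030 ty 0.0452 yaw 0.329
-150 tx 0.0025 ty 0.0502 yaw 0.381
-152 tx 0.0020 ty 0.0535 yaw 0.416
-154 tx 0.0015 ty 0.0569 yaw 0.451
-156 tx 0.0008 ty 0.0602 yaw 0.486
-156.7 tx 0.0005 ty 0.0613 yaw 0.498
```

>>> apply_moves:
  plan:
    - {"tx": 0, "ty": 0, "tz": 0.02, "yaw": 0, "grip": -1}
    - {"tx": 0, "ty": 0, "tz": 0.04, "yaw": 0, "grip": -1}
    - {"tx": 0, "ty": 0, "tz": 0.04, "yaw": 0, "grip": -1}

```text
time: 8.25
tool_pos: [0.5823, -0.1671, 0.0701]
tool_rot: [3.14, -0.0, -2.237]
contact_force: [-0.0, -0.2, 0.4]
opening: 0.0004
```

>>> apply_moves:
  plan:
    - {"tx": -0.001, "ty": 0.006, "tz": 0, "yaw": 0, "grip": -1}
    - {"tx": 0, "ty": 0.0103, "tz": 0, "yaw": 0, "grip": -1}
    - {"tx": 0.0005, "ty": 0.0152, "tz": 0, "yaw": 0.015, "grip": -1}
    - {"tx": 0.0013, "ty": 0.02, "tz": 0, "yaw": 0.067, "grip": -1}
    - {"tx": 0.0022, "ty": 0.025, "tz": 0, "yaw": 0.12, "grip": -1}
    - {"tx": 0.0028, "ty": 0.03, "tz": 0, "yaw": 0.172, "grip": -1}
    - {"tx": 0.003, "ty": 0.035, "tz": 0, "yaw": 0.224, "grip": -1}
    - {"tx": 0.003, "ty": 0.035, "tz": 0, "yaw": 0.224, "grip": -1}

```text
time: 9.25
tool_pos: [0.553, -0.1477, 0.0707]
tool_rot: [3.141, -0.0, -2.46]
contact_force: [-0.5, 0.1, -0.3]
opening: 0.0003
```

```bash
python3 snap.py 6; python3 pegs.py
```

```text
9.35 [ 0.5533 -0.1479  0.0706] [ 3.1414  0.     -2.4595] [-0.5017  0.0393 -0.3063]
scene
[[ 0.5311 -0.0181  0.094  30.    ]
 [ 0.5752  0.0185  0.094  32.    ]
 [ 0.6386  0.0225  0.0842  7.    ]
 [ 0.6845 -0.0106  0.092  28.    ]
 [ 0.7065 -0.0665  0.0925 30.    ]
 [ 0.5859 -0.1632  0.093  27.    ]
 [ 0.6917 -0.1237  0.0918 32.    ]
 [ 0.6442 -0.1613  0.0918 19.    ]]
[ 0.6108 -0.0709  0.3618] 20.72725319835755 0.0025152818000350186
side
[[ 0.6344  0.0229  0.0953 10.    ]
 [ 0.7076 -0.0636  0.0968 16.    ]
 [ 0.6911 -0.1269  0.0835  7.    ]
 [ 0.5154 -0.0764  0.0967 41.    ]
 [ 0.5352 -0.1305  0.0941 45.    ]
 [ 0.5847 -0.1628  0.0947 48.    ]
 [ 0.5469 -0.1506  0.0978 12.    ]]
[ 0.6107 -0.0708 -0.8841] -50.65251596384562 0.01892324141073963
```

View pics/b6.png

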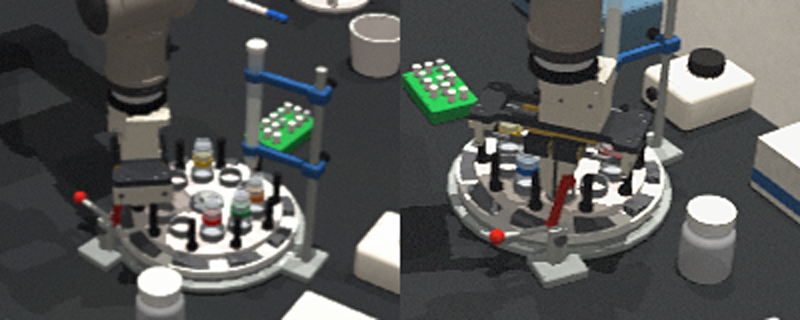

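```bash
python3 - <<'E'
from arc import *
F=np.array([.5532,-.1478]); print(robot.observe()["time"])
arc(F,-2.4597,[-141,-143,-145,-147,-149,-151,-153,-155,-156.5])
E
```

```text
9.45
-141 tx 0.0003 ty 0.0000 yaw 0.001
-143 tx 0.0011 ty 0.0033 yaw 0.036
-145 tx 0.0018 ty 0.0066 yaw 0.071
-147 tx 0.0024 ty 0.0099 yaw 0.106
-149 tx 0.0028 ty 0.0132 yaw 0.141
-151 tx 0.0032 ty 0.0166 yaw 0.176
-153 tx 0.0034 ty 0.0199 yaw 0.211
-155 tx 0.0035 ty 0.0233 yaw 0.246
-156.5 tx 0.0036 ty 0.0258 yaw 0.272
```

>>> apply_moves:
  plan:
    - {"tx": 0.001, "ty": 0.0033, "tz": 0, "yaw": 0.036, "grip": -1}
    - {"tx": 0.0017, "ty": 0.0066, "tz": 0, "yaw": 0.071, "grip": -1}
    - {"tx": 0.0023, "ty": 0.01, "tz": 0, "yaw": 0.106, "grip": -1}
    - {"tx": 0.0027, "ty": 0.0132, "tz": 0, "yaw": 0.141, "grip": -1}
    - {"tx": 0.003, "ty": 0.0166, "tz": 0, "yaw": 0.176, "grip": -1}
    - {"tx": 0.0032, "ty": 0.02, "tz": 0, "yaw": 0.211, "grip": -1}
    - {"tx": 0.0034, "ty": 0.0233, "tz": 0, "yaw": 0.246, "grip": -1}
    - {"tx": 0.0034, "ty": 0.0245, "tz": 0, "yaw": 0.258, "grip": -1}

```text
time: 10.45
tool_pos: [0.5351, -0.1309, 0.0704]
tool_rot: [3.141, -0.0, -2.719]
contact_force: [1.3, -0.8, -0.2]
opening: 0.0004
```

```bash
python3 snap.py 7; python3 pegs.py
```

```text
10.55 [ 0.5351 -0.1309  0.0704] [ 3.1412 -0.0002 -2.7185] [0.3659 0.026  0.2419]
scene
[[ 0.5461  0.0003  0.0961 28.    ]
 [ 0.5994  0.0236  0.0933 30.    ]
 [ 0.6594  0.0117  0.0926 27.    ]
 [ 0.6988 -0.0309  0.0965 30.    ]
 [ 0.5644 -0.155   0.093  36.    ]
 [ 0.7051 -0.0897  0.092  27.    ]
 [ 0.6213 -0.1655  0.094  30.    ]
 [ 0.6765 -0.1424  0.0937 26.    ]]
[ 0.6112 -0.0711  0.1137] 6.512805947258315 0.001011873114065115
side
[[ 0.698  -0.0277  0.0948 10.    ]
 [ 0.5476  0.0013  0.0942 20.    ]
 [ 0.7041 -0.0894  0.0963 47.    ]
 [ 0.5431 -0.0028  0.0775  8.    ]
 [ 0.5167 -0.0517  0.0939 48.    ]
 [ 0.6746 -0.1409  0.0951 48.    ]
 [ 0.5212 -0.1099  0.0945 29.    ]
 [ 0.6206 -0.1651  0.0953 44.    ]
 [ 0.528  -0.1303  0.0977  9.    ]
 [ 0.5651 -0.1561  0.0807  7.    ]]
[ 0.6104 -0.0706  0.1232] 7.059343496672732 0.019022011997951317
```

View pics/b7.png

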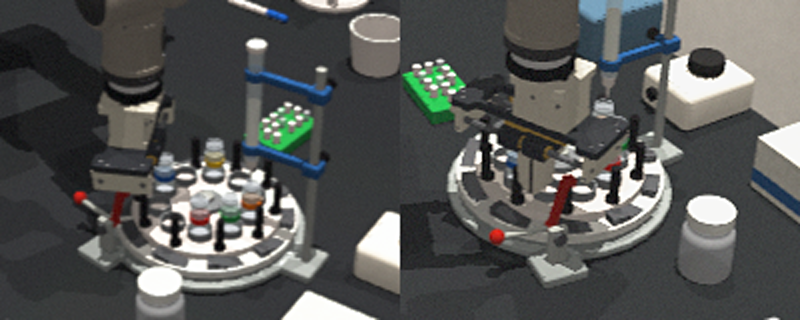

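>>> apply_moves:
  plan:
    - {"tx": 0.0004, "ty": 0.0013, "tz": 0, "yaw": 0.01, "grip": -1}
    - {"tx": 0.0004, "ty": 0.0026, "tz": 0, "yaw": 0.02, "grip": -1}
    - {"tx": 0.0004, "ty": 0.0026, "tz": 0, "yaw": 0.02, "grip": -1}
    - {"tx": 0.0004, "ty": -0.003, "tz": 0, "yaw": 0.02, "grip": -1}
    - {"tx": 0.0004, "ty": -0.003, "tz": -0.03, "yaw": 0.02, "grip": -1}
    - {"tx": 0.0004, "ty": -0.003, "tz": -0.07, "yaw": 0.02, "grip": -1}
    - {"tx": 0.0004, "ty": -0.003, "tz": -0.09, "yaw": 0.02, "grip": -1}

```text
time: 11.52
tool_pos: [0.5371, -0.1345, 0.1626]
tool_rot: [-3.14, 0.002, -2.738]
contact_force: [0.3, 0.7, -0.2]
opening: 0.0
```

```bash
python3 snap.py 8; python3 pegs.py|grep "^\[ 0" ; python3 - <<'E'
from h import *
c=robot.get_calibration("wrist")
s=robot.observe(); print(s["time"],s["qpos"],s["tool_pos"])
p,d=robot.read_camera("wrist"); cv2.imwrite("pics/w8.png",p[:,:,::-1]); np.savez("w8.npz",p=p,d=d,**c)
for n in("scene","side"):
    p,d=robot.read_camera(n); c=robot.get_calibration(n); X=cloud(c,d)
    hsv=cv2.cvtColor(p,cv2.COLOR_RGB2HSV)
    m=((hsv[...,0]<8)|(hsv[...,0]>172))&(hsv[...,1]>150)&(hsv[...,2]>60)&(d>0)&(np.hypot(X[...,0]-.525,X[...,1]+.175)<.085)
    q=X[m]; a=q[(q[:,0]>.51)]
    for z in (.06,.07,.08,.09,.1,.11):
        k=a[abs(a[:,2]-z)<.005]; 
        if len(k): print(n,z,len(k),k[:,:2].mean(0))
    k=q[q[:,0]<.49]; print("knob",k.mean(0),len(k))
E
```

```text
11.625 [ 0.5376 -0.1347  0.1628] [-3.1381  0.0038 -2.7385] [-0.281  -0.5055 -0.3758]
[ 0.6107 -0.071   0.0868] 4.971212643338033 0.001487686839072272
[ 0.6108 -0.0706  0.0839] 4.808708340097128 0.0021837468361767132
11.725 [-0.3838  0.4527  1.5468  0.0002  1.1424 -2.3578] [ 0.5361 -0.134   0.1599]
scene 0.06 10 [ 0.5351 -0.1784]
scene 0.07 9 [ 0.5375 -0.1789]
scene 0.08 11 [ 0.5407 -0.1811]
scene 0.09 9 [ 0.5441 -0.1804]
scene 0.1 9 [ 0.5464 -0.1821]
scene 0.11 24 [ 0.5511 -0.1806]
knob [ 0.4667 -0.1695  0.0566] 28
side 0.06 17 [ 0.5281 -0.1765]
side 0.07 19 [ 0.5308 -0.1784]
side 0.08 18 [ 0.534  -0.1792]
side 0.09 22 [ 0.5359 -0.1794]
side 0.1 20 [ 0.5383 -0.1794]
side 0.11 32 [ 0.5443 -0.1798]
knob [ 0.4597 -0.1696  0.0594] 42
```

View pics/b8.png

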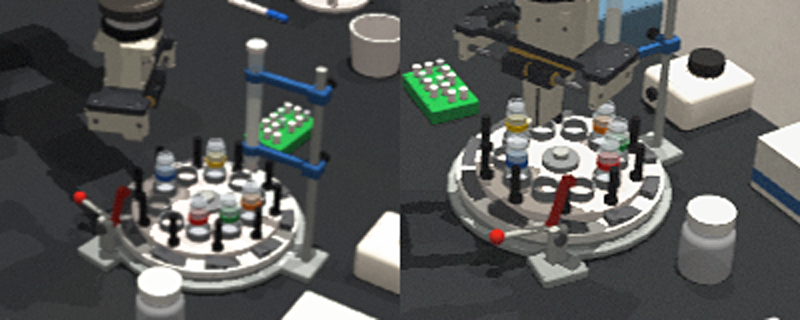

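View pics/w8.png

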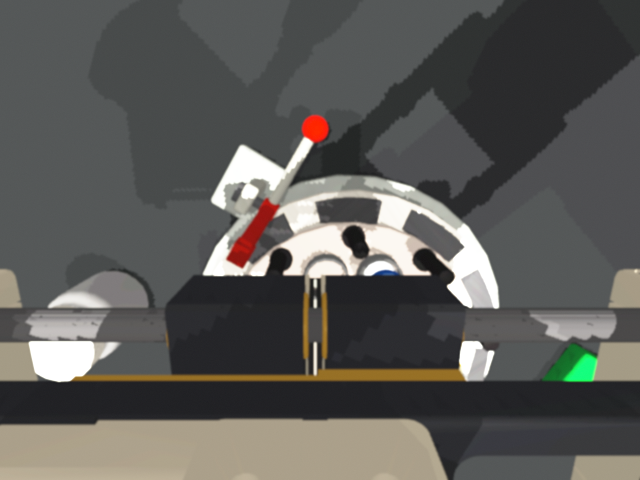

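The wheel has turned back about 0.59 rad, which is inside the seating window, and all the vials are standing. Next I go behind the standing arm.

>>> apply_moves:
  plan:
    - {"tx": 0.015, "ty": -0.01, "tz": 0, "yaw": 0.15, "grip": -1}
    - {"tx": 0.03, "ty": -0.022, "tz": 0, "yaw": 0.3, "grip": -1}
    - {"tx": 0.045, "ty": -0.034, "tz": 0, "yaw": 0.45, "grip": -1}
    - {"tx": 0.045, "ty": -0.034, "tz": 0, "yaw": 0.52, "grip": -1}
    - {"tx": 0.045, "ty": -0.034, "tz": 0.03, "yaw": 0.52, "grip": -1}
    - {"tx": 0.045, "ty": -0.034, "tz": 0.06, "yaw": 0.52, "grip": -1}
    - {"tx": 0.045, "ty": -0.034, "tz": 0.075, "yaw": 0.52, "grip": -1}
    - {"tx": 0.045, "ty": -0.034, "tz": 0.075, "yaw": 0.52, "grip": -1}

```text
time: 12.88
tool_pos: [0.5075, -0.1826, 0.0842]
tool_rot: [3.14, -0.003, 3.025]
contact_force: [0.4, 0.1, -0.3]
opening: 0.0003
```

```bash
python3 snap.py 9
```

```text
12.975 [ 0.5086 -0.1831  0.086 ] [-3.1414  0.0009  3.0248] [-0.2684  1.0137 -0.04  ]
```

View pics/b9.png

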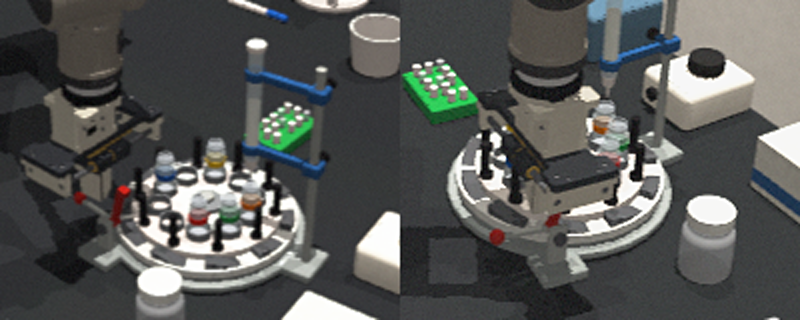

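>>> apply_moves:
  plan:
    - {"tx": 0, "ty": 0, "tz": 0.013, "yaw": 0, "grip": -1}
    - {"tx": -0.007, "ty": 0, "tz": 0.013, "yaw": 0, "grip": -1}
    - {"tx": -0.014, "ty": 0, "tz": 0.013, "yaw": 0, "grip": -1}
    - {"tx": -0.02, "ty": 0, "tz": 0.013, "yaw": 0, "grip": -1}
    - {"tx": -0.026, "ty": 0, "tz": 0.013, "yaw": 0, "grip": -1}
    - {"tx": -0.032, "ty": 0, "tz": 0.013, "yaw": 0, "grip": -1}
    - {"tx": -0.032, "ty": 0, "tz": 0.013, "yaw": 0, "grip": -1}

```text
time: 13.85
tool_pos: [0.5406, -0.1868, 0.0725]
tool_rot: [-3.141, 0.001, 3.025]
contact_force: [0.4, 1.1, 0.4]
opening: 0.0004
```

```bash
python3 snap.py 10;  python3 pegs.py|grep "^\[ 0"
```

```text
13.95 [ 0.54   -0.1867  0.0724] [3.1415 0.0002 3.0248] [-1.1498 -0.1435  0.2201]
[ 0.6108 -0.0708  0.0903] 5.174387803531015 0.0023682051620829564
[ 0.6103 -0.0711  0.0891] 5.106316377680558 0.0008352542016686892
```

View pics/b10.png

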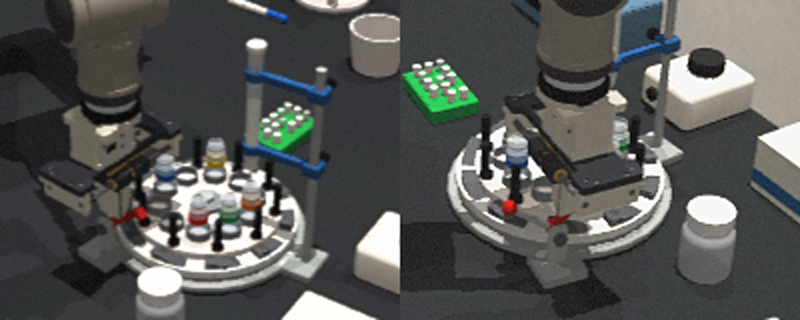

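>>> apply_moves:
  plan:
    - {"tx": -0.006, "ty": 0, "tz": 0, "yaw": 0, "grip": -1}
    - {"tx": -0.012, "ty": 0, "tz": 0, "yaw": 0, "grip": -1}
    - {"tx": -0.018, "ty": 0, "tz": 0, "yaw": 0, "grip": -1}
    - {"tx": -0.024, "ty": 0, "tz": 0, "yaw": 0, "grip": -1}
    - {"tx": -0.029, "ty": 0, "tz": 0, "yaw": 0, "grip": -1}
    - {"tx": -0.029, "ty": 0, "tz": 0, "yaw": 0, "grip": -1}
    - {"tx": -0.029, "ty": 0, "tz": 0, "yaw": 0, "grip": -1}

```text
time: 14.92
tool_pos: [0.5686, -0.1899, 0.0723]
tool_rot: [3.141, -0.0, 3.025]
contact_force: [-0.8, -0.2, -0.3]
opening: 0.0004
```

```bash
python3 snap.py 11;  python3 pegs.py|grep "^\[ 0"
```

```text
15.025 [ 0.5686 -0.19    0.0724] [ 3.1414 -0.0002  3.0247] [-0.2184 -0.1504  0.1445]
[ 0.6111 -0.071   0.0865] 4.957447035030094 0.0022804038484599137
[ 0.6109 -0.071   0.078 ] 4.469495105060345 0.003018012120981295
```

View pics/b11.png

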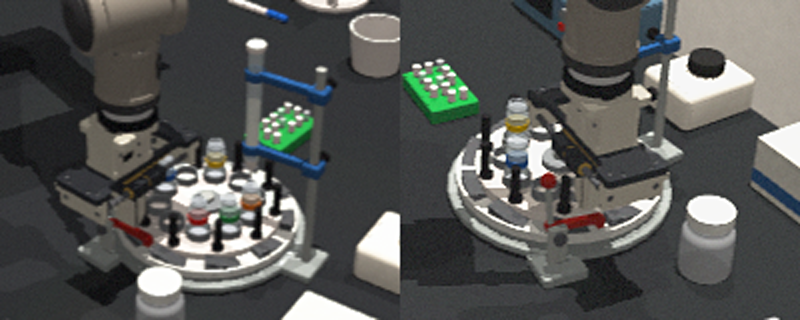

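>>> apply_moves:
  plan:
    - {"tx": 0, "ty": 0, "tz": -0.03, "yaw": 0, "grip": -1}
    - {"tx": 0, "ty": 0, "tz": -0.07, "yaw": 0, "grip": -1}
    - {"tx": 0, "ty": -0.01, "tz": -0.12, "yaw": 0, "grip": -1}
    - {"tx": -0.02, "ty": -0.02, "tz": -0.16, "yaw": 0, "grip": -1}
    - {"tx": -0.04, "ty": -0.03, "tz": -0.18, "yaw": 0, "grip": -1}
    - {"tx": -0.04, "ty": -0.03, "tz": -0.18, "yaw": 0, "grip": -1}

```text
time: 15.88
tool_pos: [0.6059, -0.2254, 0.2536]
tool_rot: [-3.14, 0.003, 3.024]
contact_force: [0.0, 0.5, -0.9]
opening: 0.0009
```

```bash
python3 snap.py 12;  python3 pegs.py|grep "^\[ 0"; python3 - <<'E'
from h import *
c=robot.get_calibration("wrist")
p,d=robot.read_camera("wrist"); np.savez("w12.npz",p=p,d=d,**c); cv2.imwrite("pics/w12.png",p[:,:,::-1])
uv=pr(c,(.56,-.17,.04)); print(uv)
X=cloud(c,d); hsv=cv2.cvtColor(p,cv2.COLOR_RGB2HSV)
m=((hsv[...,0]<8)|(hsv[...,0]>172))&(hsv[...,1]>150)&(hsv[...,2]>60)&(d>0)&(np.hypot(X[...,0]-.55,X[...,1]+.18)<.06)
q=X[m]; kn=q[q[:,2]>.095]; print("knob",kn.mean(0) if len(kn) else 0, len(kn))
a=q[q[:,2]<.09]
for x in np.arange(.53,.6,.01):
    k=a[abs(a[:,0]-x)<.005]
    if len(k): print(round(x,3),len(k),np.median(k,0))
u,v=map(int,uv); u0=max(0,u-100);v0=max(0,v-75)
cv2.imwrite("pics/w12z.png",cv2.resize(p[v0:v0+150,u0:u0+200],None,fx=4,fy=4,interpolation=cv2.INTER_CUBIC)[:,:,::-1])
E
```

```text
15.975 [ 0.6041 -0.224   0.2511] [ 3.1406 -0.0023  3.0248] [-1.0396  0.9497 -1.6476]
[ 0.6109 -0.0708  0.0876] 5.016547123345635 0.00333108970448949
[ 0.6105 -0.0705  0.0849] 4.866185991517414 0.0037471545984005886
[361.5229 165.2002]
knob [ 0.5229 -0.1726  0.1221] 399
0.53 90 [ 0.5317 -0.1747  0.0556]
0.54 121 [ 0.5399 -0.1739  0.0531]
0.55 118 [ 0.5498 -0.1753  0.0523]
0.56 112 [ 0.5601 -0.1767  0.0519]
0.57 108 [ 0.5701 -0.1781  0.0512]
0.58 101 [ 0.5801 -0.1804  0.0504]
0.59 86 [ 0.5886 -0.181   0.0487]
```

View pics/b12.png

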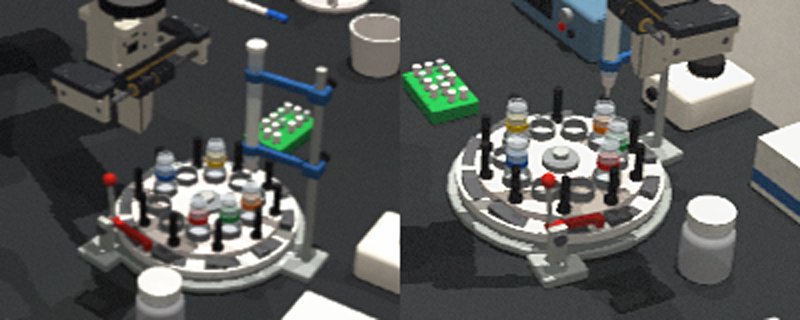

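View pics/w12z.png

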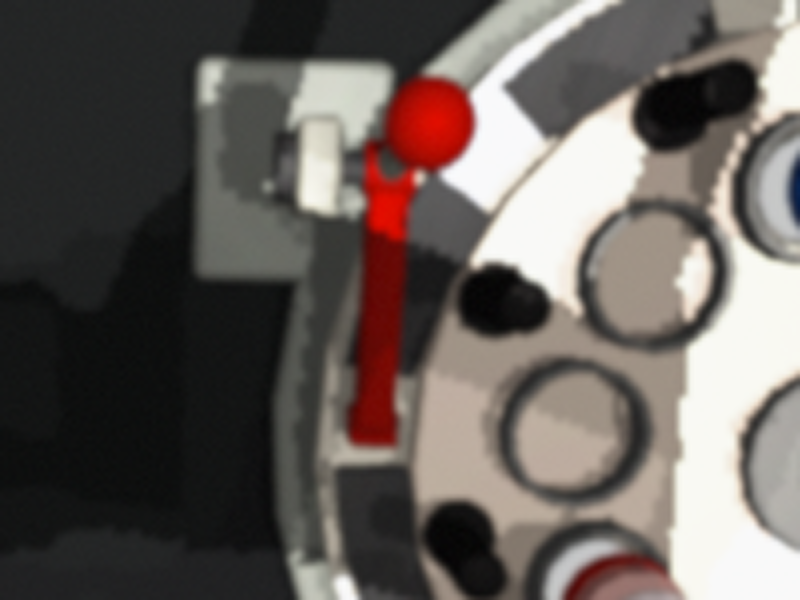

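```bash
python3 - <<'E'
from h import *
print(robot.hand_in(), robot.observe()["time"])
E
```

```text
the job is handed in; nothing more can be done
the job is handed in; nothing more can be done
```

The job is done and handed in at about 16 s of the 53 s allowed. I threw the pawl over with the closed fingertips, pushed the wheel back (clockwise) by one notch on a peg, and tipped the pawl down into that notch.

**Wheel:** in the last pictures it stands about 0.59 rad back from where it started, measured from the pegs by both fixed cameras. Because the start was only known to lie between 0 and 0.05, that puts it at about -0.59 to -0.54. This is inside both the let-down range (-0.60 to -0.52) and the seated range (-0.63 to -0.51).

**Pawl:** the knob is back within 1 mm of where it was with the pawl down at the start. The wrist picture shows the nose on the ring floor between two teeth. I did not push the wheel against the steep side to test the lock.

**Everything else:** the pictures show all five vials still standing. Nothing else on the bench was touched, the measured forces stayed under about 2.5 N, and the arm was clear when I handed in.

**Disagreements between checks:**
- The two cameras differ by 0.2 to 0.5 degrees on the wheel angle.
- While the arm partly hid the wheel, some side-camera fits were poor, and I did not use those.

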